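Set the photometer knob, then hold its sprung hood just below balance

ROBOT

A 7-joint arm with a two-finger parallel gripper is mounted at the origin on the work surface. World frame = base frame: x ahead of the robot, y to its left, z up, the work surface at z = 0. Lengths are in m, angles in degrees, forces in N, time in s.
With the tool pointing down it reaches from about 0.35 to 0.9 m from the base axis. Payload 19.9 kg.
Tool frame: the origin (TCP) lies on the centre line of the jaws, within the pads' length; the fingertips stand 8 mm ahead of it and the grasp point (between the pads) lies 11 mm behind it (manip.tip_reach is the distance from the TCP to the fingertips, in m); x points along the fingers, y is the direction in which the jaws open and shut, and the axes are right-handed (so a half turn about x gives the same grasp; the last joint's range is limited). The gripper opens to 94 mm and grips with 3 to 60 N. Pads are 16 mm wide; open, the fingers measure 119 mm over their backs; the gripper's body (75 mm by 177 mm) begins 78 mm behind the grasp point.
Start: joints at [-75.373, 23.915, -0.59, 92.452, 0.269, 63.638, -3.037], TCP at [0.183, 0.598, 0.213] pointing down, gripper open.
Joint ranges: [-161.28, 161.28], [-22.2, 115.67], [-73.04, 71.86], [3.21, 147.25], [-68.34, 248.33], [10.77, 114.83], [-161.83, 161.83]. Speed limits (degrees/s): [108.29, 108.29, 136.94, 136.94, 172.46, 172.46, 172.46].

INTERFACE

Orientations are given as [roll, pitch, yaw] about the fixed x, y, z axes, in that order (R = Rz(yaw) Ry(pitch) Rx(roll)).
In Python, from workcell import observe, vision, hand_in, manip gives the robot as it stands.
- The arm moves only by the tool send_rows, never from a script. Its argument "series" is a list of rows, each an object with "linear": the shift along the tool's x, y, z in cm, a list of three; "rot": the turn, a rotation vector about the tool's x, y, z in rad, a list of three; "jaw": the closure, from -1 (fully open) to 1 (shut), so that 0 is half open. In form: [{"linear": [tx, ty, tz], "rot": [ax, ay, az], "jaw": jaw}, ...]. A call has 1 to 5 rows; each row shifts and turns the commanded pose from where the row before left it, along the tool's axes as they then stand; what a row does not reach is not made up. A row lasts 1/8 s, in which the tool goes at most 62.5 mm and 10.7 degrees, less where a joint would pass 70% of its speed; a pose out of reach is approached as far as the arm can. A call is refused whole if a number of a shift passes 6.25 or a number of a turn 0.188, either way. A call with a gripper value outside its range is refused whole. The fingers move at their own pace and stop on an object; "newtons" is the grip in N (left out, the last holds). Time passes only in rows, so rows that do not move let the fingers close. It gives the time, the measured TCP pose, the force and the opening at its end, in the units of the state.
- observe(): the state, without advancing time (a new reading comes with each control period).
- vision.get_image(name): name is "scene" or "top" or "wrist"; returns a dict with "pixels" (480x640x3 uint8, red, green, blue), "fx", "fy", "cx", "cy" (pixels), "view" (4x4, takes a point from world to camera coordinates). Camera axes: x right, y down, z forward; pixel columns grow to the right and rows downward; lengths in m; the calibration is good to about 2 mm. A picture is of the moment at which its call begins. There is no depth.
- hand_in(): hands the job in, once; it reports no verdict.
The state is a dict: "t": time; "qpos": joint angles; "dq": joint speeds; "effort": joint torques, N m; "position": TCP position; "tool_rot": TCP orientation; "contact_force": force on the tool from outside, world axes, zero at the start; "moment": the same for the moment, N m; "finger_gap": opening from 0.0 (shut) to 1.0 (fully open).
Only numpy, scipy, OpenCV 4.12 (cv2) and the standard library are available. Lean on these libraries where they do the work, as an engineer would, in place of code of your own. Each camera call takes 0.05 s, during which the arm holds its last target.

TASK

Get the bench photometer ready for the next vial: first turn the filter knob on its side clockwise until the pointer stripe stands at the long index line. Then take the sprung hood by its bar handle, raise it past its balance point (so that its switch resets) without letting it fly up to its stop, ease it back and hold it just below the balance point, no more than about ten degrees short of it, so that I can slip a vial in while it still shades the cell. Leave the knob at the index and the other things where they stand, and finish still gripping the bar and holding the hood there; do not let go.

Things in the scene. Friction and masses are not known exactly. Their poses are not given: they have to be found in the camera images.
- photometer: White and grey bench photometer, fixed. Origin on the bench surface; -x is its front (towards the robot), +y its left seen from the robot, z up. Chamber block x -75 to 90 mm, y +-100 mm, 110 mm high, under the hood; behind it a grey block to x = 180 mm, 125 mm high; on its left a pod x -85 to 65 mm, y 100 to 240 mm, 90 mm high, which carries the knob.
- knob (a joint): Filter knob, angle in rad: grows as it turns clockwise seen from above, range 0 to 3. At 0 the pointer stripe points to the photometer's front (-x), at 1.571 (90 degrees) to its left (+y), exactly at the long index line; aim within 0.1 rad. Turns with light constant friction (0.05 N m) and stays where it is left. It starts between 0.2 and 1.1.
- knob_grip (a point): On the knob's vertical axis, 127 mm above the bench, at (-30, 165) mm in x, y of the photometer: grip here. Black upright bar grip 42 mm long, 14 mm thick, top 134 mm above the bench, on a 44 mm disc; white stripe on top along one half. The point turns with the knob, its -x axis along the stripe. On the pod round it: grey 68 mm disc, short thin ticks, one long thick index line (22 x 4 mm) at +y.
- hood (a joint): Opening angle in rad: 0 shut, 1.5 at the upper stop. Below the balance point at 0.96 (55 degrees) the hood falls shut by itself, above it swings up to the stop. Lifting at the bar takes 2 N when shut, nothing at the balance point, 0.3 N 0.1 rad away from it. Starts shut. Raise it to 1.0 or more for 0.2 s, never beyond 1.4; hold it at the end between 0.76 and 0.94.
- hood_hinge (a point): Middle of the hood's hinge line, at (90, 0, 112) mm in the photometer's frame; the line runs along the photometer's y. The point turns with the hood. The hood is a white box without bottom: shut, it reaches 155 mm forward (-x) of the hinge line, 190 mm wide, 50 mm high.
- bar_mid (a point): Middle of the round steel bar handle: 12 mm diameter, along the photometer's y, 110 mm between two legs that run 45 mm back to the hood's front. It lies 200 mm forward (-x) of the hinge line and 30 mm above it in the hood's frame; shut, 142 mm above the bench. Pinch from above, one finger in front, one in the 39 mm gap behind; being round, it turns between the fingers as the hood rises.
- beaker_mid (a point): Bystander: clear empty plastic beaker, 64 mm wide, 75 mm high, right of the photometer; half-way up.
- bottle_mid (a point): Bystander: amber bottle, 60 mm wide, 140 mm high, left of the knob pod; half-way up.
- tip_box_mid (a point): Bystander: grey box with clear lid, 82 x 62 mm, 63 mm high, right of the photometer towards its back; half-way up.

How it is judged:
By the outcome, as a careful person would: the job done as asked, in the order asked, and still so for the second after the job is handed in, while the arm keeps its last pose, push and grip.
It also fails if it takes over 61 s, if anything falls off the work surface, if the arm or the gripper's body presses on something with over 40 N, if the wrist force passes 120 N, or if a joint passes its speed limit or range.

## Working session

There is one attempt and no reset: what is moved stays moved. The work goes in short steps, Python scripts to look and compute and a tool call to move; the robot and the scene stay as the last step left them, time stands still between calls to the robot, and variables do not carry over. Pictures are saved under pics/ and viewed, and the job is handed in when it is done.

Besides the shell and the picture viewer there is one more tool, called after "Call:" as name(argument=value, ...) on one line, values as JSON. send_rows: Moves the arm, as the interface text tells. Its arguments: {"type":"object","properties":{"series":{"type":"array","items":{"type":"object","properties":{"linear":{"type":"array","items":{"type":"number"}},"rot":{"type":"array","items":{"type":"number"}},"jaw":{"type":"number"}}}},"newtons":{"type":"number"}},"required":["series"]}

```bash
ls; mkdir -p pics; python3 - <<'E'
from workcell import observe, vision, manip
import cv2
print(observe()); print([a for a in dir(manip) if a[0]!='_'])
for n in ("scene","top","wrist"):
    im=vision.get_image(n); cv2.imwrite(f"pics/{n}0.png",im["pixels"][:,:,::-1]); print(n,im["fx"],im["cx"],im["cy"],im["view"])
print(observe()["t"])
E
```

```text
pics
{'t': 0.0, 'qpos': array([-75.37195386,  23.94832503,  -0.59051514,  92.48553076,
         0.2685182 ,  63.63919144,  -3.03673288]), 'dq': array([-0.10555807, -0.0347544 , -0.02096239,  0.03804885, -0.05851094,
       -0.05058412,  0.10384913]), 'effort': array([-1.43046149e-03, -8.51266050e+01,  6.38546012e-01, -4.25973737e+01,
       -4.88150620e-02,  1.88286061e-02,  6.27257009e-05]), 'position': array([0.1826892 , 0.59730943, 0.21282211]), 'tool_rot': array([ -86.36125849,   89.92832693, -103.36682635]), 'contact_force': array([-0.85489716, -0.54326729,  0.66321279]), 'moment': array([ 0.01864616, -0.02804939,  0.00299473]), 'finger_gap': 0.997205117051397}
['MotionError', 'tip_reach']
scene 612.9892002682271 307.8888741814811 243.33625519728307 [[-8.89371457e-03  9.99905757e-01 -1.04584784e-02 -1.86378872e-02]
 [ 7.97026216e-01  7.72258900e-04 -6.03944215e-01 -4.16650278e-01]
 [-6.03879220e-01 -1.37069890e-02 -7.96957970e-01  1.53238835e+00]
 [ 0.00000000e+00  0.00000000e+00  0.00000000e+00  1.00000000e+00]]
top 547.867899775251 317.299682479805 240.46180473591096 [[-6.98215326e-03 -9.99973804e-01  1.90836294e-03 -1.09104479e-03]
 [-9.89459993e-01  6.63268176e-03 -1.44654517e-01  5.91707155e-01]
 [ 1.44638070e-01 -2.89824878e-03 -9.89480383e-01  1.15533024e+00]
 [ 0.00000000e+00  0.00000000e+00  0.00000000e+00  1.00000000e+00]]
wrist 333.2033065805607 314.4681276250176 240.59636245654616 [[ 0.29277626  0.95618044 -0.0010155  -0.62371796]
 [ 0.91938182 -0.28121664  0.27505322 -0.02867299]
 [ 0.26271493 -0.08146268 -0.96142847  0.39187089]
 [ 0.          0.          0.          1.        ]]
0.15
```

View pics/scene0.png

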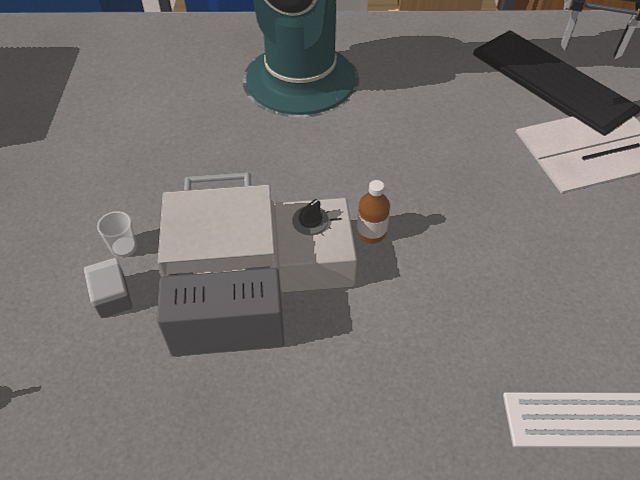

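View pics/top0.png

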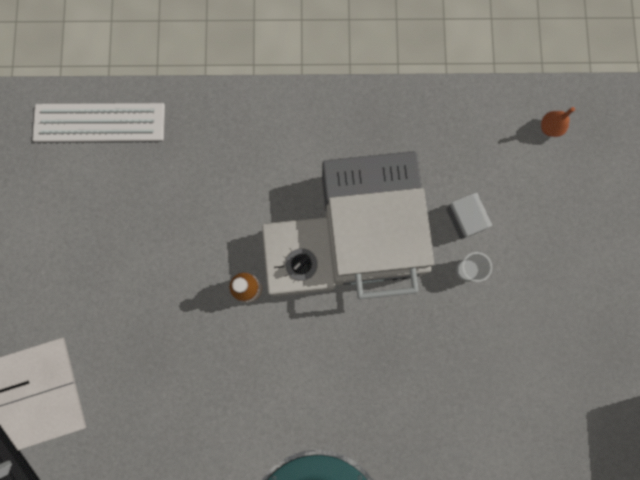

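View pics/wrist0.png

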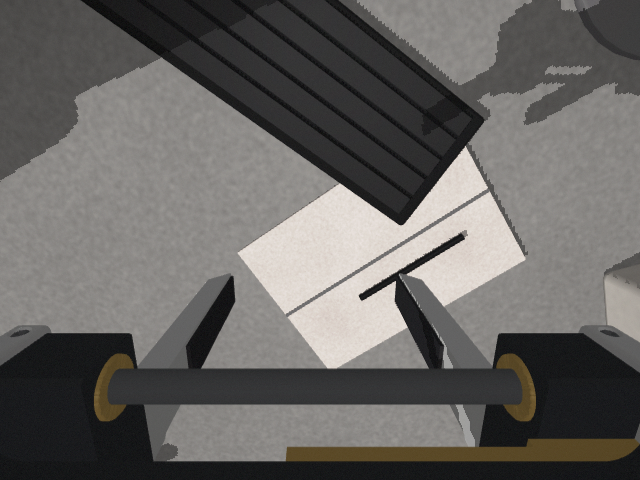

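Enlarged crops of both views to read pixels.

```bash
python3 - <<'E'
import cv2
a=cv2.imread("pics/top0.png")[140:310,220:440]; cv2.imwrite("pics/top0c.png",cv2.resize(a,None,fx=3.5,fy=3.5,interpolation=cv2.INTER_CUBIC))
a=cv2.imread("pics/scene0.png")[165:300,150:370]; cv2.imwrite("pics/scene0c.png",cv2.resize(a,None,fx=3.5,fy=3.5,interpolation=cv2.INTER_CUBIC))
E
```

```text
(no output)
```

View pics/top0c.png

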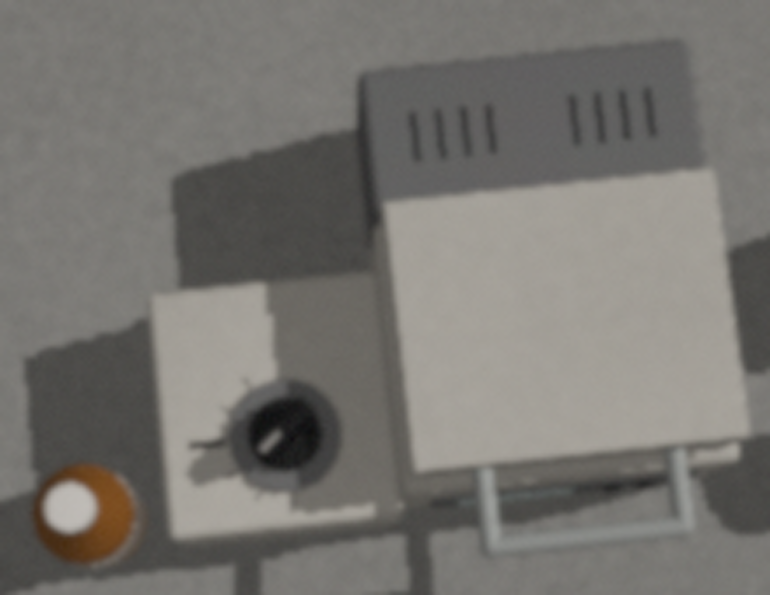

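View pics/scene0c.png

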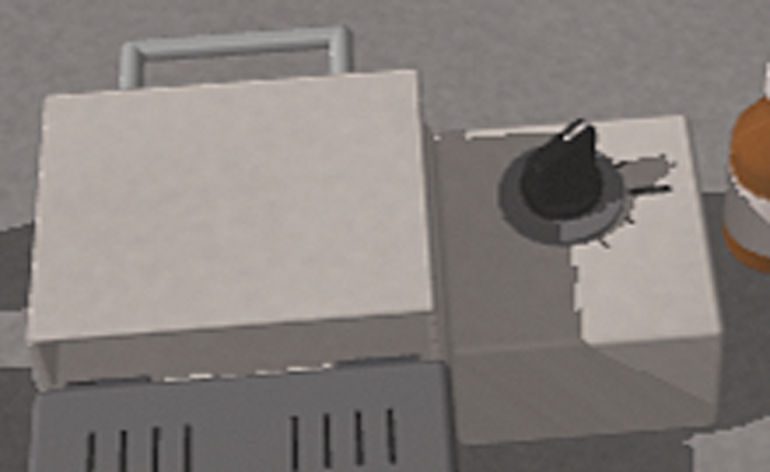

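```bash
cat > h.py <<'E'
import numpy as np
from workcell import observe, vision
def proj(V,K,p):
    p=np.atleast_2d(p); c=p@V[:3,:3].T+V[:3,3]; return np.c_[K[0]*c[:,0]/c[:,2]+K[2],K[1]*c[:,1]/c[:,2]+K[3]]
def cam(n):
    im=vision.get_image(n); return np.array(im["view"]),(im["fx"],im["fy"],im["cx"],im["cy"]),im["pixels"]
def ray(V,K,uv):
    d=np.array([(uv[0]-K[2])/K[0],(uv[1]-K[3])/K[1],1]); R=V[:3,:3]; d=R.T@d; return -R.T@V[:3,3], d/np.linalg.norm(d)
def tri(a,b):
    (o1,d1),(o2,d2)=a,b; A=np.c_[d1,-d2]; s=np.linalg.lstsq(A,o2-o1,rcond=None)[0]
    p,q=o1+s[0]*d1,o2+s[1]*d2; return (p+q)/2,np.linalg.norm(p-q)
E
python3 - <<'E'
from h import *
from scipy.optimize import least_squares
Vt,Kt,_=cam("top");Vs,Ks,_=cam("scene")
f=lambda c,ox,oy:np.array([ox+(c[0]+.5)/3.5-.5,oy+(c[1]+.5)/3.5-.5])
T=[((-110,55,142),(492,546)),((-110,-55,142),(688,525)),((-65,95,162),(413,470)),((-65,-95,162),(748,433)),((180,100,125),(362,75)),((180,-100,125),(688,40)),((65,240,90),(152,297)),((-85,240,90),(173,538))]
S=[((-110,-55,142),(127,48)),((-110,55,142),(345,33)),((-65,-95,162),(45,97)),((-65,95,162),(416,70)),((90,-95,162),(28,343)),((90,95,162),(433,310)),((-85,240,90),(684,116)),((65,240,90),(718,332))]
P=lambda L:np.array([l[0] for l in L])/1000
ut=np.array([f(l[1],220,140) for l in T]);us=np.array([f(l[1],150,165) for l in S])
def W(x,p):
    c,s=np.cos(x[3]),np.sin(x[3]); return p@np.array([[c,-s,0],[s,c,0],[0,0,1]]).T+x[:3]
def r(x): return np.r_[(proj(Vt,Kt,W(x,P(T)))-ut).ravel(),(proj(Vs,Ks,W(x,P(S)))-us).ravel()]
s=least_squares(r,[.6,0,0,.1],loss='soft_l1'); x=s.x; print(x[:3],np.degrees(x[3])); print(r(x).reshape(-1,2).round(1))
for nm,p in dict(knob=(-30,165,127),bar=(-110,0,142),hinge=(90,0,112)).items(): print(nm,W(x,np.array(p)/1000))
print("bar ends tri",[tri(ray(Vt,Kt,f(a,220,140)),ray(Vs,Ks,f(b,150,165))) for a,b in [((492,546),(345,33)),((688,525),(127,48))]])
print("index end/pod",[tri(ray(Vt,Kt,f(a,220,140)),ray(Vs,Ks,f(b,150,165))) for a,b in [((190,445),(670,188)),((262,450),(568,135))]])
# knob stripe angle: outer/inner stripe px in top at z=.134
def atz(V,K,uv,z):
    o,d=ray(V,K,uv); return o+d*(z-o[2])/d[2]
a=atz(Vt,Kt,f((262,450),220,140),.134);k=W(x,np.array((-30,165,127))/1000);d=a-k
b=atz(Vt,Kt,f((282,432),220,140),.134); print(a,b,"stripe in photometer frame ang",[ (np.degrees(np.arctan2(v[1],-v[0])+0)+0) for v in [np.array([np.cos(x[3])*q[0]+np.sin(x[3])*q[1],-np.sin(x[3])*q[0]+np.cos(x[3])*q[1]]) for q in (d,a-b)]])
np.save("ph.npy",x)
E
```

```text
[ 0.58127564 -0.13411354 -0.00674324] 5.647585981368317
[[ 0.4  0.2]
 [-0.7  0.3]
 [ 0.9  0.7]
 [ 1.1  1.1]
 [-0.6 -0.9]
 [ 0.9 -0.6]
 [-0.6 -0.7]
 [-0.1  1. ]
 [ 1.5  1.4]
 [-1.6  1.4]
 [-0.2 -0.2]
 [ 0.1 -0.3]
 [-0.5  0. ]
 [ 0.   0.3]
 [ 0.6 -1.1]
 [ 1.6  0.3]]
knob [0.5351837  0.02713327 0.12025676]
bar [ 0.47180958 -0.14493857  0.13525676]
hinge [ 0.67083878 -0.12525669  0.10525676]
bar ends tri [(array([ 0.46650053, -0.08797681,  0.13913105]), np.float64(0.00225667738357133)), (array([ 0.47772292, -0.20098727,  0.1395572 ]), np.float64(0.0011609080910584876))]
index end/pod [(array([0.53023298, 0.086072  , 0.08700867]), np.float64(1.9847715960565665e-06)), (array([0.52375261, 0.03679788, 0.12297228]), np.float64(0.009711822669140413))]
[0.52247444 0.04121926 0.134     ] [0.53275267 0.02974042 0.134     ] stripe in photometer frame ang [np.float64(53.58882861078838), np.float64(53.806109228290126)]
```

```bash
cat >> h.py <<'E'
from scipy.spatial.transform import Rotation as Ro
def toolR(s): return Ro.from_euler('xyz',s["tool_rot"],degrees=True)
def delta(s,pos,jawhead,tilt=None):
    """remaining shift (cm, current tool axes) and rotvec to pos / vertical tool w/ tool y heading jawhead deg"""
    R=toolR(s); h=np.radians(jawhead); y=np.array([np.cos(h),np.sin(h),0]); x=np.array([0,0,-1.]); G=Ro.from_matrix(np.c_[x,y,np.cross(x,y)])
    return R.inv().apply(np.array(pos)-s["position"])*100,(R.inv()*G).as_rotvec()
E
python3 - <<'E'
from h import *
s=observe();R=toolR(s).as_matrix();print(R.round(3),"y heading",np.degrees(np.arctan2(R[1,1],R[0,1])))
V,K,_=cam("wrist"); c=-V[:3,:3].T@V[:3,3]; print("cam in tool",R.T@(c-s["position"]),"axis",R.T@V[2,:3])
for h in (41.65,221.65): print(delta(s,(.53,.027,.26),h))
E
```

```text
[[-0.     0.292  0.956]
 [-0.001  0.956 -0.292]
 [-1.    -0.001  0.   ]] y heading 72.99579009239797
cam in tool [-0.17111197 -0.00073132 -0.08000036] axis [ 9.61452552e-01 -3.88778353e-05  2.74970888e-01]
(array([ -4.65499137, -44.40527182,  49.89273796]), array([5.47087247e-01, 2.20826936e-04, 5.48698001e-04]))
(array([ -4.65499137, -44.40527182,  49.89273796]), array([-2.59450530e+00, -7.30101672e-04,  2.93833976e-04]))
```

Call:
send_rows(series=[{"linear": [-1,-3.7,4.2],"rot": [0,0,0],"jaw": -1},{"linear": [-1,-3.7,4.2],"rot": [0,0,0],"jaw": -1},{"linear": [-1,-3.7,4.2],"rot": [0,0,0],"jaw": -1},{"linear": [-0.5,-3.7,4.2],"rot": [0,0,0],"jaw": -1},{"linear": [-0.5,-3.7,4.2],"rot": [0,0,0],"jaw": -1}])

```text
t: 0.92
position: [0.3302, 0.3577, 0.2538]
tool_rot: [77.6, 90.0, 60.6]
contact_force: [0.4, 0.6, 0.6]
finger_gap: 1.0
```

Call:
send_rows(series=[{"linear": [0,-3.7,4.2],"rot": [0,0,0],"jaw": -1},{"linear": [0,-3.7,4.2],"rot": [0,0,0],"jaw": -1},{"linear": [0,-3.7,4.2],"rot": [0,0,0],"jaw": -1},{"linear": [0,-3.7,4.2],"rot": [0,0,0],"jaw": -1},{"linear": [0,-3.7,4.2],"rot": [0,0,0],"jaw": -1}])

```text
t: 1.55
position: [0.4769, 0.1194, 0.2537]
tool_rot: [46.5, 90.0, 29.5]
contact_force: [0.8, 0.1, -0.2]
finger_gap: 0.999
```

Call:
send_rows(series=[{"linear": [0,-3.7,4.2],"rot": [0,0,0],"jaw": -0.6},{"linear": [0,-3.7,3.7],"rot": [0,0,0],"jaw": -0.4},{"linear": [0,0,0],"rot": [0.18,0,0],"jaw": -0.4},{"linear": [0,0,0],"rot": [0.18,0,0],"jaw": -0.4},{"linear": [0,0,0],"rot": [0.18,0,0],"jaw": -0.4}])

```text
t: 2.17
position: [0.5301, 0.027, 0.2534]
tool_rot: [-92.1, 90.0, -140.4]
contact_force: [0.5, -0.5, -0.1]
finger_gap: 0.702
```

```bash
python3 - <<'E'
from h import *
import cv2
s=observe();print(s["t"],s["position"],s["qpos"].round(1),s["contact_force"],s["finger_gap"])
print(delta(s,(.535,.027,.26),41.65))
V,K,p=cam("wrist");np.savez("w1.npz",V=V,K=K);cv2.imwrite("pics/w1.png",p[:,:,::-1])
E
```

```text
2.175 [0.5300796  0.02698009 0.25342989] [-31.6  13.1  29.8 104.   -7.2  64.7  42.3] [ 0.47909627 -0.53160451 -0.12602365] 0.7018041480248212
(array([-0.65706254,  0.36862088,  0.32581978]), array([ 8.44955946e-04, -4.97437870e-06,  1.34828535e-04]))
```

View pics/w1.png

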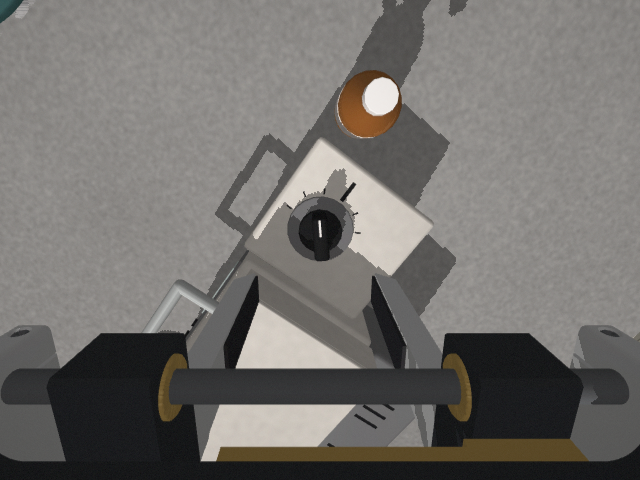

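```bash
python3 - <<'E'
import cv2
a=cv2.imread("pics/w1.png")[165:285,265:385]; cv2.imwrite("pics/w1c.png",cv2.resize(a,None,fx=5,fy=5,interpolation=cv2.INTER_CUBIC))
E
```

```text
(no output)
```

View pics/w1c.png

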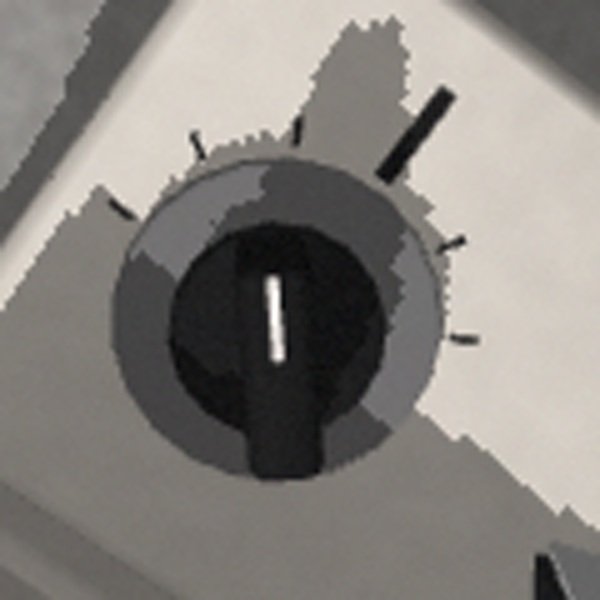

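```bash
python3 - <<'E'
from h import *
d=np.load("w1.npz");V,K=d["V"],d["K"]
f=lambda c:(265+(c[0]+.5)/5-.5,165+(c[1]+.5)/5-.5)
def atz(c,z):
    o,q=ray(V,K,f(c)); return o+q*(z-o[2])/q[2]
a,b=atz((273,278),.134),atz((280,360),.134);i0,i1=atz((385,178),.09),atz((447,92),.09);D=atz((277.5,320),.092)
hd=lambda v:np.degrees(np.arctan2(v[1],v[0]))
print("stripe",a,b,hd(a-b),np.linalg.norm(a-b)); print("index",i0,i1,hd(i1-i0),np.linalg.norm(i1-i0)); print("disc",D, "disc->index",hd((i0+i1)/2-D))
s=observe(); print("off",toolR(s).inv().apply(D-s["position"])*1000, toolR(s).inv().apply(b-s["position"])*1000)
# disc/knob centre triangulated w/ top view disc centre crop(285,435)
Vt,Kt,_=cam("top"); print(tri(ray(V,K,f((277.5,320))),ray(Vt,Kt,(220+285/3.5,140+435/3.5))))
S=cam("scene"); print("index tip tri w/ scene", tri(ray(V,K,f((447,92))),ray(S[0],S[1],(150+670/3.5,165+188/3.5))))
print("stripe tip tri w/ scene", tri(ray(V,K,f((273,278))),ray(S[0],S[1],(150+568/3.5,165+138/3.5))))
E
```

```text
stripe [0.52254607 0.04100984 0.134     ] [0.53361145 0.03057372 0.134     ] 136.67632165394855 0.01521035950145519
index [0.5325811 0.0645571 0.09     ] [0.53006732 0.08535631 0.09      ] 96.89132359501232 0.02095057151922074
disc [0.53574632 0.02852444 0.092     ] disc->index 95.44032301293824
off [161.44389406   5.2207384    2.62663719] [119.44389164   4.95905059  -0.32100322]
(array([0.53496628, 0.02858195, 0.09340158]), np.float64(0.0011194454226766835))
index tip tri w/ scene (array([0.53066085, 0.08604485, 0.08652641]), np.float64(0.001397110441201804))
stripe tip tri w/ scene (array([0.52451843, 0.03560976, 0.11912036]), np.float64(0.006160443649692269))
```

Call:
send_rows(series=[{"linear": [0,0.43,0.25],"rot": [-0.04,0,0],"jaw": -0.4},{"linear": [3.5,0,0],"rot": [0,0,0],"jaw": -0.4},{"linear": [3.5,0,0],"rot": [0,0,0],"jaw": -0.4},{"linear": [2,0,0],"rot": [0,0,0],"jaw": -0.4},{"linear": [0,0,0],"rot": [0,0,0],"jaw": -0.4}])

```text
t: 2.95
position: [0.5343, 0.0281, 0.1625]
tool_rot: [-118.5, 89.9, -164.0]
contact_force: [-0.4, 0.9, 0.3]
finger_gap: 0.701
```

```bash
python3 - <<'E'
from h import *
import cv2
s=observe();print(s["t"],s["position"],s["contact_force"]);print(delta(s,(.535,.028,.117),44))
V,K,p=cam("wrist");np.savez("w2.npz",V=V,K=K);cv2.imwrite("pics/w2.png",p[:,:,::-1])
E
```

```text
2.95 [0.53427179 0.02807381 0.16250573] [-0.41458741  0.88149482  0.29451638]
(array([4.55040221, 0.05602564, 0.0614257 ]), array([ 0.00981455, -0.00110406,  0.00205378]))
```

View pics/w2.png

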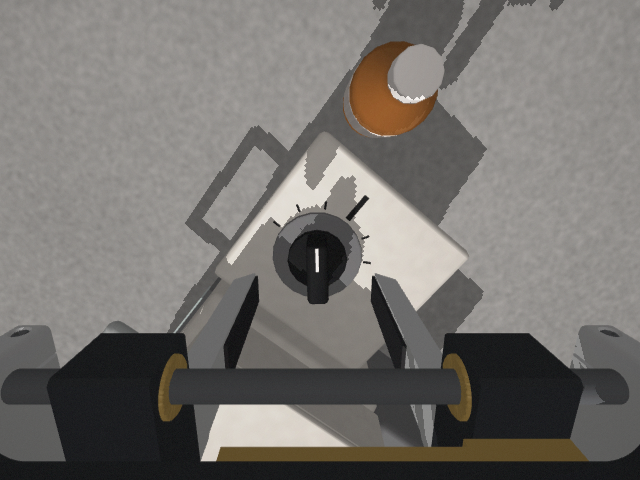

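Call:
send_rows(series=[{"linear": [2.3,0.05,0.05],"rot": [0,0,0],"jaw": -0.4},{"linear": [2.2,0,0],"rot": [0,0,0],"jaw": -0.4},{"linear": [0,0,0],"rot": [0,0,0],"jaw": 0.2},{"linear": [0,0,0],"rot": [0,0,0],"jaw": 0.6},{"linear": [0,0,0],"rot": [0,0,0],"jaw": 1}], newtons=15)

```text
t: 3.62
position: [0.5363, 0.0282, 0.1196]
tool_rot: [57.6, 89.9, 12.0]
contact_force: [-0.6, -0.6, -0.1]
finger_gap: 0.415
```

Call:
send_rows(series=[{"linear": [0,0,0],"rot": [0,0,0],"jaw": 1},{"linear": [0,0,0],"rot": [0,0,0],"jaw": 1},{"linear": [0,0,0],"rot": [0,0,0],"jaw": 1}])

```text
t: 4.0
position: [0.5361, 0.0285, 0.1187]
tool_rot: [62.6, 89.9, 17.0]
contact_force: [2.7, 2.1, 2.6]
finger_gap: 0.148
```

```bash
python3 - <<'E'
from h import *
import cv2
s=observe();print(s["t"],s["position"],s["contact_force"],s["finger_gap"]);print(delta(s,(.535,.028,.117),5.8))
V,K,p=cam("wrist");np.savez("w3.npz",V=V,K=K);cv2.imwrite("pics/w3.png",p[:,:,::-1])
E
```

```text
4.0 [0.53606799 0.02847083 0.11867834] [2.74934607 2.14440303 2.56097481] 0.14766193319893503
(array([ 0.16773161, -0.10940431, -0.04108438]), array([ 6.73081983e-01,  1.27500640e-04, -8.92577022e-04]))
```

View pics/w3.png

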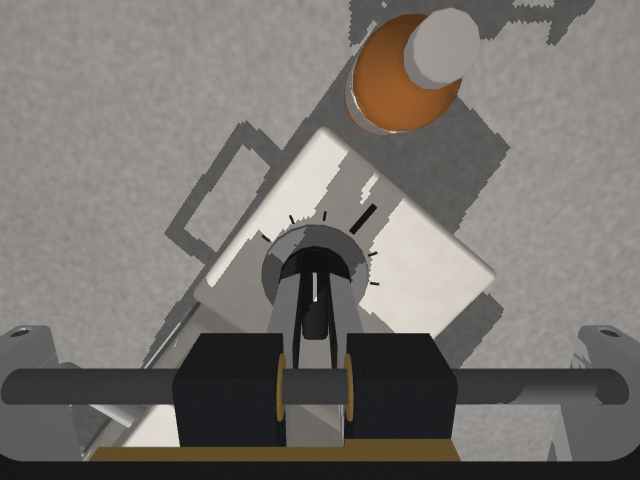

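Call:
send_rows(series=[{"linear": [0,0,0],"rot": [0.1,0,0],"jaw": 1},{"linear": [0,0,0],"rot": [0.12,0,0],"jaw": 1},{"linear": [0,0,0],"rot": [0.12,0,0],"jaw": 1},{"linear": [0,0,0],"rot": [0.12,0,0],"jaw": 1},{"linear": [0,0,0],"rot": [0.1,0,0],"jaw": 1}])

```text
t: 4.68
position: [0.5359, 0.0283, 0.1187]
tool_rot: [94.0, 90.0, 16.1]
contact_force: [1.0, 1.3, 2.7]
finger_gap: 0.148
```

Call:
send_rows(series=[{"linear": [0,0,0],"rot": [0.09,0,0],"jaw": 1},{"linear": [0,0,0],"rot": [0.02,0,0],"jaw": 1},{"linear": [0,0,0],"rot": [0,0,0],"jaw": 1}])

```text
t: 5.05
position: [0.5359, 0.0283, 0.1187]
tool_rot: [95.4, 90.0, 11.5]
contact_force: [0.1, 1.8, 5.9]
finger_gap: 0.149
```

```bash
python3 - <<'E'
from h import *
import cv2
s=observe();print(s["t"],s["position"],s["contact_force"],s["moment"],s["finger_gap"]);print(delta(s,(.535,.028,.117),5.8))
V,K,p=cam("wrist");np.savez("w4.npz",V=V,K=K);cv2.imwrite("pics/w4.png",p[:,:,::-1])
a=p[180:340,240:400,::-1];cv2.imwrite("pics/w4c.png",cv2.resize(a,None,fx=4,fy=4,interpolation=cv2.INTER_CUBIC))
E
```

```text
5.05 [0.53588504 0.02834397 0.11865524] [0.05699282 1.7513101  5.92375887] [ 0.55232874 -0.06559199 -0.03353637] 0.14869564935957053
(array([ 0.16548702, -0.09170575,  0.02486544]), array([ 4.56616285e-03, -3.77936418e-05, -3.89859494e-04]))
```

View pics/w4.png

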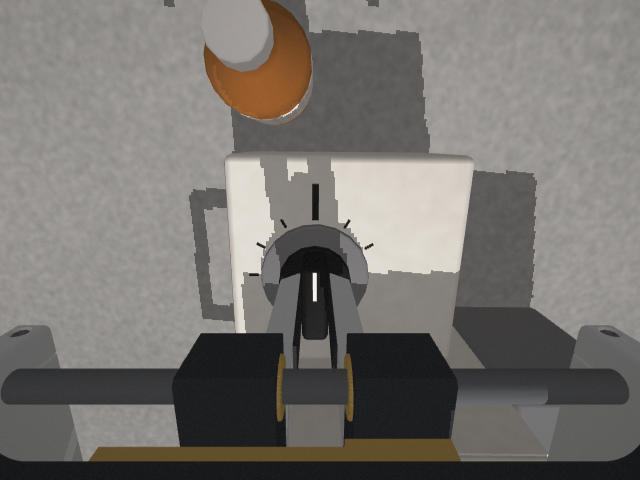

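View pics/w4c.png

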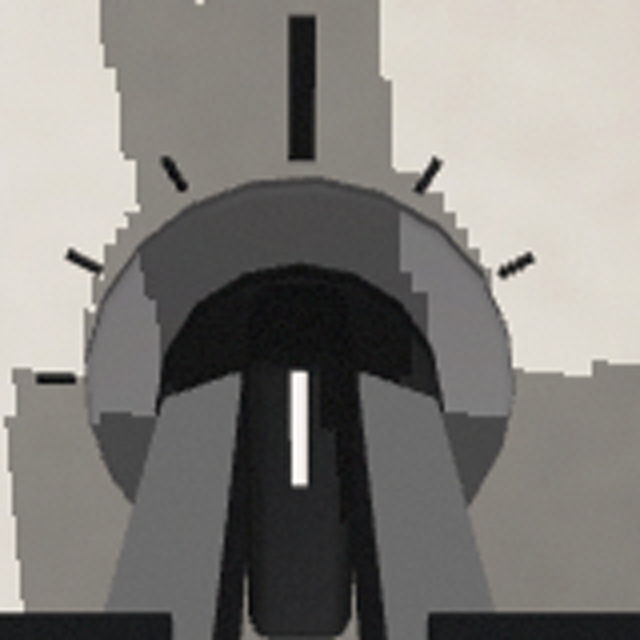

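Call:
send_rows(series=[{"linear": [0,0,0],"rot": [0,0,0],"jaw": 0.4},{"linear": [0,0,0],"rot": [0,0,0],"jaw": 0.2},{"linear": [0,0,0],"rot": [0,0,0],"jaw": 0},{"linear": [-2,0,0],"rot": [0,0,0],"jaw": 0},{"linear": [-4,0,0],"rot": [0,0,0],"jaw": 0}])

```text
t: 5.72
position: [0.5348, 0.0279, 0.1782]
tool_rot: [-72.6, 89.8, -156.7]
contact_force: [0.3, 0.2, 1.3]
finger_gap: 0.501
```

Call:
send_rows(series=[{"linear": [-5,0,0],"rot": [0,0,0],"jaw": 0},{"linear": [-3,0,0],"rot": [0,0,0],"jaw": 0},{"linear": [0,0,0],"rot": [0,0,0],"jaw": 0}])

```text
t: 6.1
position: [0.5365, 0.0282, 0.2604]
tool_rot: [102.2, 89.8, 18.2]
contact_force: [0.3, 0.3, -0.3]
finger_gap: 0.504
```

```bash
python3 - <<'E'
from h import *
import cv2
s=observe();print(s["t"],s["position"],s["contact_force"],s["moment"],s["finger_gap"])
V,K,p=cam("wrist");np.savez("w5.npz",V=V,K=K);cv2.imwrite("pics/w5.png",p[:,:,::-1])
a=p[150:300,240:400,::-1];cv2.imwrite("pics/w5c.png",cv2.resize(a,None,fx=4,fy=4,interpolation=cv2.INTER_CUBIC))
E
```

```text
6.1 [0.53652637 0.02815679 0.26036386] [ 0.3162373   0.32393123 -0.30352823] [-0.01748237  0.03300484  0.02855902] 0.5041661211501947
```

View pics/w5c.png

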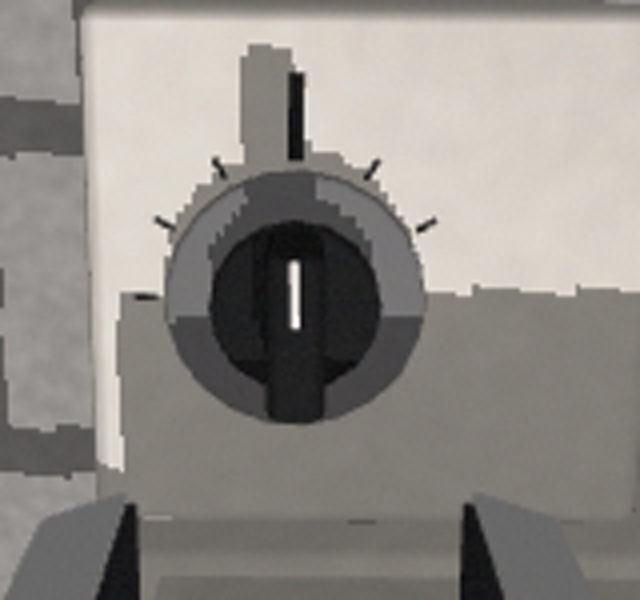

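View pics/w5.png

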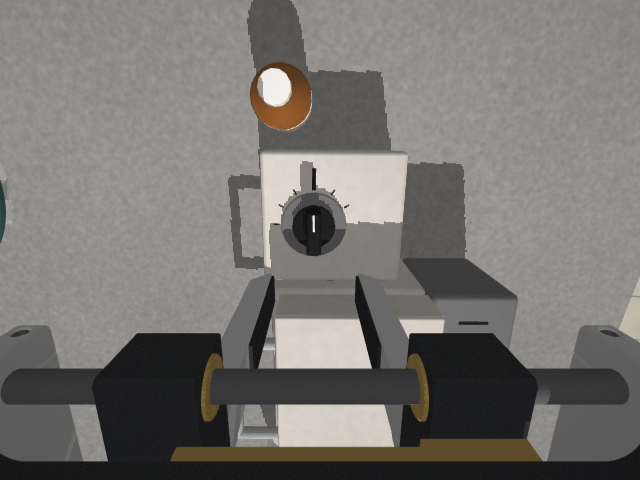

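Call:
send_rows(series=[{"linear": [0,-2,4.2],"rot": [0,0,0],"jaw": 0.28},{"linear": [0,-2,4.2],"rot": [0,0,0],"jaw": 0.28},{"linear": [0,-2,4.1],"rot": [0,0,0],"jaw": 0.28},{"linear": [0,-2.1,4.1],"rot": [0,0,0],"jaw": 0.28},{"linear": [0,0,0],"rot": [0,0,0],"jaw": 0.28}])

```text
t: 6.78
position: [0.4706, -0.1481, 0.2577]
tool_rot: [-83.4, 89.9, -167.8]
contact_force: [0.6, 0.6, 0.1]
finger_gap: 0.364
```

```bash
python3 - <<'E'
from h import *
import cv2
s=observe();print(s["t"],s["position"],s["qpos"].round(1),s["finger_gap"]);print(delta(s,(.472,-.145,.131),5.7))
V,K,p=cam("wrist");np.savez("w6.npz",V=V,K=K);cv2.imwrite("pics/w6.png",p[:,:,::-1])
E
```

```text
6.775 [ 0.47064861 -0.14813988  0.25772585] [-27.5   9.9  46.6 108.8  -7.9  64.6  27.8] 0.3642483090850614
(array([12.67234587,  0.18015699, -0.30076527]), array([-0.00040814,  0.00013265,  0.00115393]))
```

View pics/w6.png

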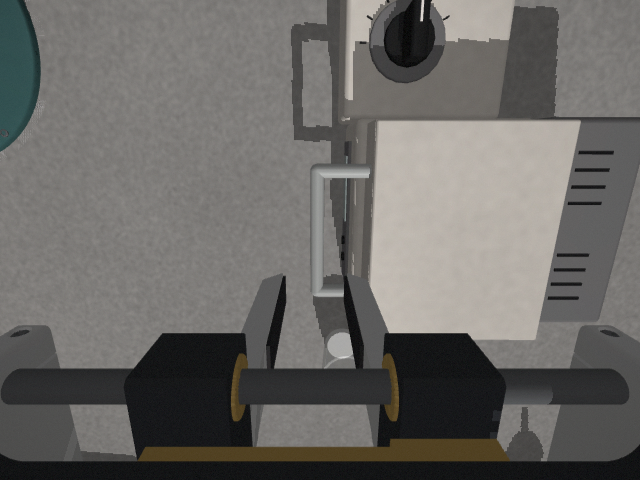

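```bash
python3 - <<'E'
from h import *
d=np.load("w6.npz");V,K=d["V"],d["K"];Vt,Kt,_=cam("top")
f=lambda c:(220+(c[0]+.5)/3.5-.5,140+(c[1]+.5)/3.5-.5)
for uv,c in (((318,171),(492,546)),((318,293),(688,525))):
    o,q=ray(V,K,uv); print(o+q*(.142-o[2])/q[2], tri((o,q),ray(Vt,Kt,f(c))))
s=observe();o,q=ray(V,K,(318,232));p=o+q*(.142-o[2])/q[2];print(p,delta(s,(p[0],p[1],.131),5.7))
E
```

```text
[ 0.46761084 -0.08955861  0.142     ] (array([ 0.46836137, -0.09256591,  0.09798633]), np.float64(0.00032922632868539407))
[ 0.4790105 -0.2012611  0.142    ] (array([ 0.47801194, -0.1991163 ,  0.14661695]), np.float64(0.0014801192165073715))
[ 0.47301402 -0.14250302  0.142     ] (array([12.67209869,  0.13246824, -0.24371977]), array([ 0.00415465, -0.00013681,  0.00112432]))
```

Call:
send_rows(series=[{"linear": [3,0.15,-0.1],"rot": [0,0,0],"jaw": 0.28},{"linear": [3,0,0],"rot": [0,0,0],"jaw": 0.28},{"linear": [2.7,0,0],"rot": [0,0,0],"jaw": 0.28},{"linear": [0,0,0],"rot": [0,0,0],"jaw": 0.28}])

```text
t: 7.38
position: [0.473, -0.1431, 0.1698]
tool_rot: [-91.7, 89.8, -175.6]
contact_force: [0.2, -0.3, 0.7]
finger_gap: 0.361
```

```bash
python3 - <<'E'
from h import *
import cv2
s=observe();print(s["t"],s["position"],s["contact_force"],s["finger_gap"]);print(delta(s,(.473,-.145,.131),5.7))
V,K,p=cam("wrist");np.savez("w7.npz",V=V,K=K);cv2.imwrite("pics/w7.png",p[:,:,::-1])
E
```

```text
7.375 [ 0.4729721  -0.14306777  0.16983718] [ 0.17448301 -0.2741512   0.66910378] 0.36102887612606555
(array([ 3.88373484e+00, -2.51036918e-03,  1.92887266e-01]), array([ 0.00587355, -0.00010241,  0.00387157]))
```

View pics/w7.png

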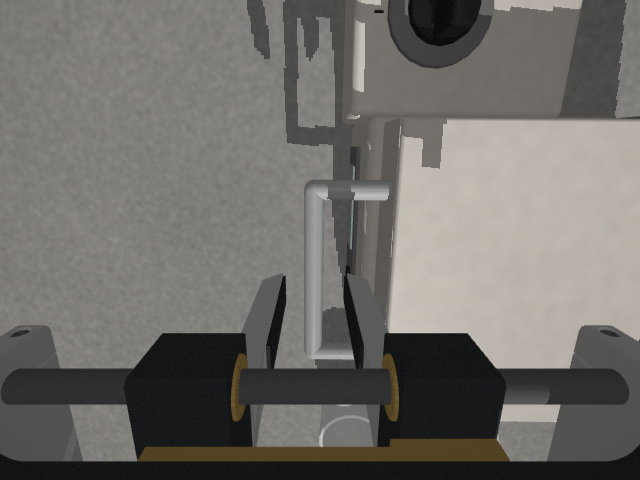

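Call:
send_rows(series=[{"linear": [2,0,0.1],"rot": [0,0,0],"jaw": 0.28},{"linear": [1.8,0,0],"rot": [0,0,0],"jaw": 0.28},{"linear": [0,0,0],"rot": [0,0,0],"jaw": 0.28},{"linear": [0,0,0],"rot": [0,0,0],"jaw": 0.6},{"linear": [0,0,0],"rot": [0,0,0],"jaw": 1}], newtons=15)

```text
t: 8.05
position: [0.4742, -0.1453, 0.1341]
tool_rot: [78.7, 89.9, -5.3]
contact_force: [0.9, -0.4, -0.1]
finger_gap: 0.186
```

Call:
send_rows(series=[{"linear": [0,0,0],"rot": [0,0,0],"jaw": 1},{"linear": [0,0,0],"rot": [0,0,0],"jaw": 1},{"linear": [0,0,0],"rot": [0,0,0],"jaw": 1}])

```text
t: 8.43
position: [0.4723, -0.1454, 0.1333]
tool_rot: [-105.3, 89.8, 170.6]
contact_force: [-10.1, -0.4, 2.3]
finger_gap: 0.121
```

```bash
python3 - <<'E'
from h import *
import cv2
s=observe();print(s["t"],s["position"],s["contact_force"],s["finger_gap"],s["qpos"].round(1))
V,K,p=cam("wrist");cv2.imwrite("pics/w8.png",p[:,:,::-1])
# path in tool cm from grasp: x down => up=-tool x; +photometer x = +tool y
p=lambda t:np.array([200*(1-np.cos(t))+30*np.sin(t),200*np.sin(t)+30*(np.cos(t)-1)])/10
for t in np.r_[np.arange(0,1.06,.1),1.05,.95,.9,.86]: print(round(t,2),p(t).round(2))
E
```

```text
8.425 [ 0.47233433 -0.1453945   0.13334372] [-10.0544663   -0.39644202   2.32679882] 0.12091386009301507 [-21.9  20.7  42.5 116.1 -18.2  49.9  36.6]
0.0 [0. 0.]
0.1 [0.4  1.98]
0.2 [0.99 3.91]
0.3 [1.78 5.78]
0.4 [2.75 7.55]
0.5 [3.89 9.22]
0.6 [ 5.19 10.77]
0.7 [ 6.64 12.18]
0.8 [ 8.22 13.44]
0.9 [ 9.92 14.53]
1.0 [11.72 15.45]
1.05 [12.65 15.84]
0.95 [10.81 15.01]
0.9 [ 9.92 14.53]
0.86 [ 9.22 14.11]
```

View pics/w8.png

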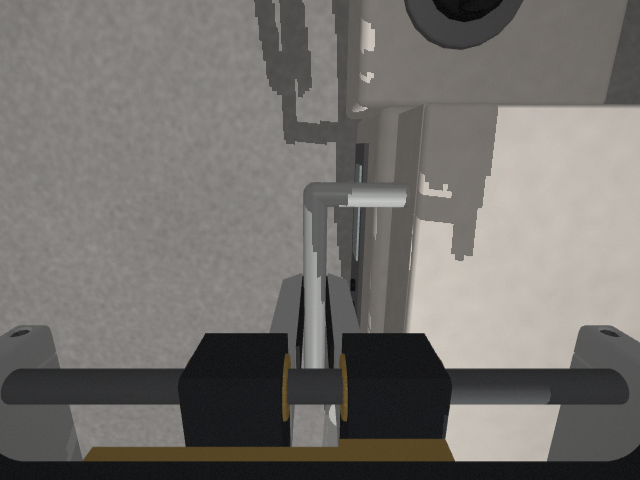

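Call:
send_rows(series=[{"linear": [-0.95,0.05,0],"rot": [0,0,0],"jaw": 1},{"linear": [-1,0.2,0],"rot": [0,0,0],"jaw": 1},{"linear": [-1.93,0.59,0],"rot": [0,0,0],"jaw": 1},{"linear": [-1.87,0.79,0],"rot": [0,0,0],"jaw": 1},{"linear": [0,0,0],"rot": [0,0,0],"jaw": 1}])

```text
t: 9.1
position: [0.4892, -0.1438, 0.1924]
tool_rot: [-115.4, 89.9, 160.5]
contact_force: [-14.5, -1.9, 3.5]
finger_gap: 0.119
```

```bash
cat > st.py <<'E'
from h import *
import cv2,sys
x=np.load("ph.npy"); s=observe(); R=toolR(s); g=s["position"]-R.as_matrix()[:,0]*.011
# hood angle estimate from grasp point
e=np.array([np.cos(x[3]),np.sin(x[3]),0]); h=np.array([.473,-.145,.142])+e*.2; h[2]=.112
v=g-h; a=v@e; b=v[2]; th=np.arctan2(b,-a)-np.arctan2(30,200)
print("t",s["t"],"pos",s["position"].round(4),"F",s["contact_force"].round(1),"gap",round(s["finger_gap"],3),"theta",th.round(3),"r",np.hypot(a,b).round(4),"q",s["qpos"].round(0))
print("heading err",delta(s,s["position"],5.7)[1].round(3))
E
python3 st.py
```

```text
t 9.1 pos [ 0.4892 -0.1438  0.1924] F [-14.5  -1.9   3.5] gap 0.119 theta 0.313 r 0.2052 q [-25.  17.  45. 111. -14.  57.  33.]
heading err [ 0.004 -0.001  0.002]
```

Call:
send_rows(series=[{"linear": [-1.77,0.8,0],"rot": [0,0,0],"jaw": 1},{"linear": [-1.67,1.05,0],"rot": [0,0,0],"jaw": 1},{"linear": [-1.55,1.3,0],"rot": [0,0,0],"jaw": 1},{"linear": [0,0,0],"rot": [0,0,0],"jaw": 1}])

```text
t: 9.6
position: [0.5213, -0.1407, 0.2428]
tool_rot: [-94.1, 90.0, -178.2]
contact_force: [-14.4, -0.8, 10.9]
finger_gap: 0.126
```

```bash
python3 st.py
```

```text
t 9.6 pos [ 0.5213 -0.1407  0.2428] F [-14.4  -0.8  10.9] gap 0.126 theta 0.603 r 0.2075 q [-25.  17.  45. 104. -13.  64.  30.]
heading err [ 0.004 -0.     0.   ]
```

Call:
send_rows(series=[{"linear": [-1.5,1.3,0],"rot": [0,0,0],"jaw": 1},{"linear": [-1.36,1.45,0],"rot": [0,0,0],"jaw": 1},{"linear": [0,0,0],"rot": [0,0,0],"jaw": 1}])

```text
t: 9.98
position: [0.5502, -0.1376, 0.2711]
tool_rot: [58.0, 89.8, -26.1]
contact_force: [-0.1, -2.5, -1.7]
finger_gap: 0.122
```

```bash
python3 st.py; python3 - <<'E'
from h import *
import cv2
for n in ("scene","wrist"):
    V,K,p=cam(n);cv2.imwrite(f"pics/{n}9.png",p[:,:,::-1])
E
```

```text
t 9.975 pos [ 0.5502 -0.1376  0.2711] F [-0.1 -2.5 -1.7] gap 0.122 theta 0.798 r 0.2096 q [-25.  19.  45.  98. -14.  69.  30.]
heading err [ 0.005  0.002 -0.003]
```

View pics/scene9.png

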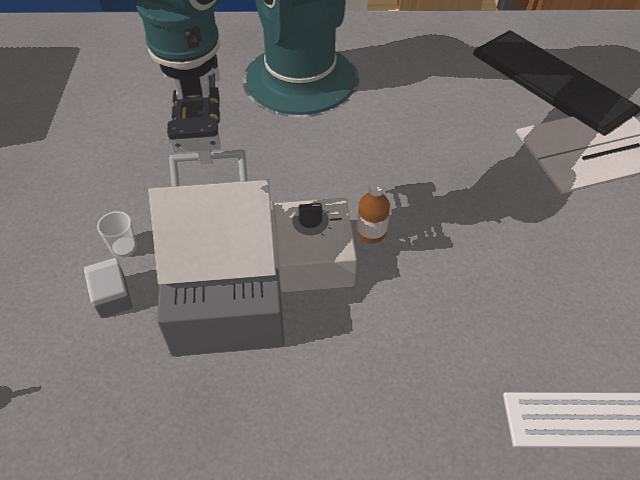

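View pics/wrist9.png

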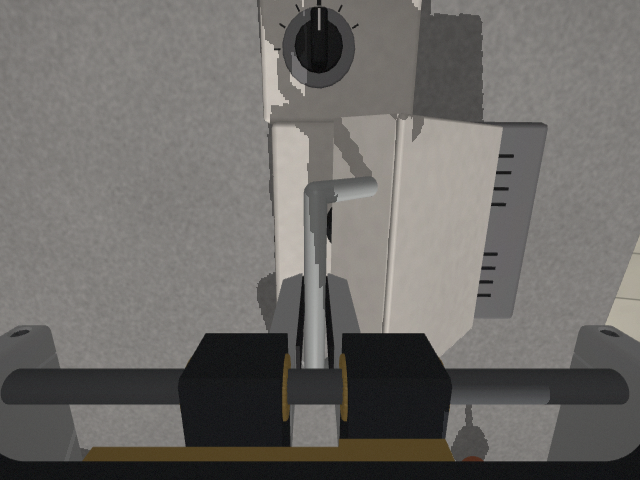

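```bash
python3 - <<'E'
from h import *
import cv2
V,K,p=cam("top");cv2.imwrite("pics/top9.png",p[:,:,::-1])
a=cv2.imread("pics/top9.png")[140:310,300:460]; b=cv2.imread("pics/scene9.png")[135:295,130:290]
a=cv2.resize(a,None,fx=3.5,fy=3.5,interpolation=cv2.INTER_CUBIC);b=cv2.resize(b,None,fx=3.5,fy=3.5,interpolation=cv2.INTER_CUBIC)
cv2.imwrite("pics/top9c.png",a);cv2.imwrite("pics/scene9c.png",b)
E
```

```text
(no output)
```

View pics/top9c.png

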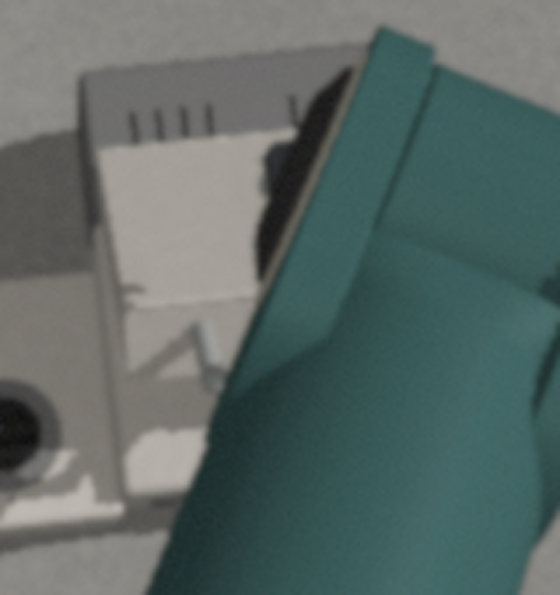

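View pics/scene9c.png

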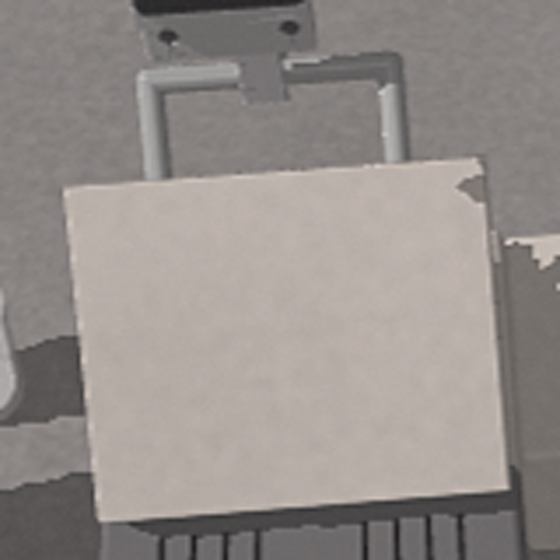

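```bash
cat > fit.py <<'E'
from h import *
from scipy.optimize import least_squares
def hood(x,th,p):
    p=np.array(p,float)/1000; c,s=np.cos(th),np.sin(th)
    q=np.c_[p[:,0]*c+p[:,2]*s, p[:,1], -p[:,0]*s+p[:,2]*c]+[.09,0,.112]
    return W(x,q)
def W(x,p):
    c,s=np.cos(x[3]),np.sin(x[3]); return p@np.array([[c,-s,0],[s,c,0],[0,0,1]]).T+x[:3]
f0=lambda c,ox,oy:np.array([ox+(c[0]+.5)/3.5-.5,oy+(c[1]+.5)/3.5-.5])
T=[((-110,55,142),(492,546)),((-110,-55,142),(688,525)),((-65,95,162),(413,470)),((-65,-95,162),(748,433)),((180,100,125),(362,75)),((180,-100,125),(688,40)),((65,240,90),(152,297)),((-85,240,90),(173,538))]
S=[((-110,-55,142),(127,48)),((-110,55,142),(345,33)),((-65,-95,162),(45,97)),((-65,95,162),(416,70)),((90,-95,162),(28,343)),((90,95,162),(433,310)),((-85,240,90),(684,116)),((65,240,90),(718,332))]
P=lambda L:np.array([l[0] for l in L])/1000
ut=np.array([f0(l[1],220,140) for l in T]);us=np.array([f0(l[1],150,165) for l in S])
def fit(obs,zf=None):
    """obs: list of (V,K,[(hoodpt,uv)])"""
    Vt,Kt,_=cam("top");Vs,Ks,_=cam("scene")
    # x: pose(4), theta, + per-camera pixel bias
    def r(v):
        x=v[:4]; out=[proj(Vt,Kt,W(x,P(T)))+v[5:7]-ut,proj(Vs,Ks,W(x,P(S)))+v[7:9]-us]
        for V,K,L,b in obs:
            bias={'t':v[5:7],'s':v[7:9],'w':0}[b]
            out.append(proj(V,K,hood(x,v[4],[l[0] for l in L]))+bias-np.array([l[1] for l in L]))
        return np.r_[np.vstack(out).ravel(),v[2]/.001,v[5:9]/.7]
    s=least_squares(r,[.58,-.134,0,.1,.8,0,0,0,0],loss='soft_l1'); return s.x,r(s.x)[:-5].reshape(-1,2)
E
python3 - <<'E'
from fit import *
Vt,Kt,_=cam("top");Vs,Ks,_=cam("scene");Vw,Kw,_=cam("wrist")
HS=[((-200,-55,30),(150,80)),((-200,55,30),(393,66)),((-155,-95,50),(65,187)),((-155,95,50),(482,157)),((0,-95,50),(102,521)),((0,95,50),(509,489))]
HT=[((-155,95,50),(126,308)),((0,95,50),(99,148))]
oS=(Vs,Ks,[(a,f0(b,130,135)) for a,b in HS],'s');oT=(Vt,Kt,[(a,f0(b,300,140)) for a,b in HT],'t');oW=(Vw,Kw,[((-200,55,30),(317,188)),((-155,95,50),(402,115))],'w')
for o in ([oS],[oT],[oW],[oS,oT],[oS,oT,oW]):
    v,res=fit(o); print(v.round(4)); 
print(res[16:].round(1)); np.save("v.npy",v)
x=v[:4]; 
s=observe(); g=s["position"]-toolR(s).as_matrix()[:,0]*.011
print("bar",hood(x,v[4],[(-200,0,30)]),"grasp",g, "bar shut",hood(x,0,[(-200,0,30)]),"hinge",hood(x,0,[(0,0,0)]),s["t"])
E
```

```text
[ 0.5821 -0.1334 -0.0032  0.0989  0.7411  0.0571  0.3097 -0.0623  0.5234]
[ 0.5826 -0.1337 -0.0022  0.0984  0.7592 -0.0054  0.4971 -0.09    0.6457]
[ 0.582  -0.1335 -0.0056  0.0979  0.7665  0.094   0.1824 -0.3045 -0.0856]
[ 0.5821 -0.1334 -0.0027  0.0981  0.7552  0.1136  0.245  -0.0327  0.5096]
[ 0.5824 -0.1333 -0.0045  0.097   0.7615  0.1806  0.3449 -0.1368 -0.2354]
[[ 0.2  0.7]
 [-0.9 -0.1]
 [-0.3  0.1]
 [ 0.3  0.1]
 [-1.2  0.9]
 [ 0.1  0.8]
 [-0.  -0.1]
 [-0.1  0.4]
 [-1.5  3.9]
 [ 0.6 -1.6]]
bar [[ 0.54846551 -0.13658572  0.26722038]] grasp [ 0.54843082 -0.13776801  0.28068695] bar shut [[ 0.47288901 -0.14393731  0.13750992]] hinge [[ 0.67194946 -0.12457399  0.10750992]] 10.775
```

```bash
python3 - <<'E'
import cv2,numpy as np
A=cv2.imread("pics/w8.png");B=cv2.imread("pics/wrist9.png")
c=np.hstack([cv2.resize(i[170:300,250:380],None,fx=3,fy=3,interpolation=cv2.INTER_CUBIC) for i in(A,B)]);cv2.imwrite("pics/cmp.png",c)
E
```

```text
(no output)
```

View pics/cmp.png

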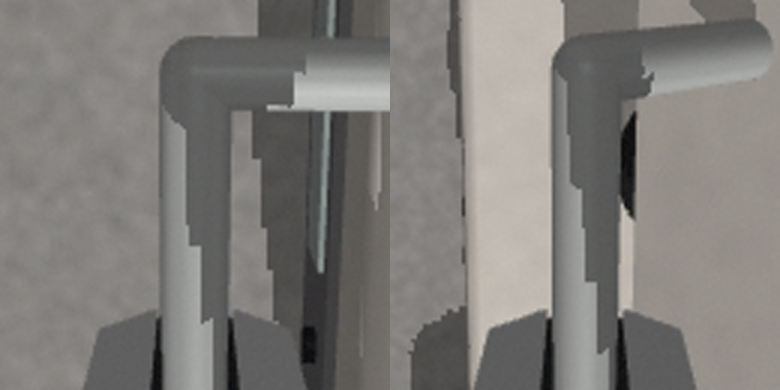

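Call:
send_rows(series=[{"linear": [-0.93,1.32,0],"rot": [0,0,0],"jaw": 1},{"linear": [-0.91,1.58,0],"rot": [0,0,0],"jaw": 1},{"linear": [-0.69,1.46,0],"rot": [0,0,0],"jaw": 1},{"linear": [-0.57,1.51,0],"rot": [0,0,0],"jaw": 1},{"linear": [0,0,0],"rot": [0,0,0],"jaw": 1}], newtons=18)

```text
t: 11.4
position: [0.6078, -0.1313, 0.3009]
tool_rot: [37.9, 90.0, -46.1]
contact_force: [-1.2, -2.2, 5.0]
finger_gap: 0.123
```

```bash
python3 st.py; python3 - <<'E'
from h import *
import cv2
for n in ("scene","wrist"):
    V,K,p=cam(n);cv2.imwrite(f"pics/{n}10.png",p[:,:,::-1])
b=cv2.imread("pics/scene10.png")[135:295,130:290];cv2.imwrite("pics/scene10c.png",cv2.resize(b,None,fx=3.5,fy=3.5,interpolation=cv2.INTER_CUBIC))
E
```

```text
t 11.4 pos [ 0.6078 -0.1313  0.3009] F [-1.2 -2.2  5. ] gap 0.123 theta 1.11 r 0.2101 q [-22.  24.  44.  88. -17.  75.  30.]
heading err [ 0.005  0.001 -0.   ]
```

View pics/scene10c.png

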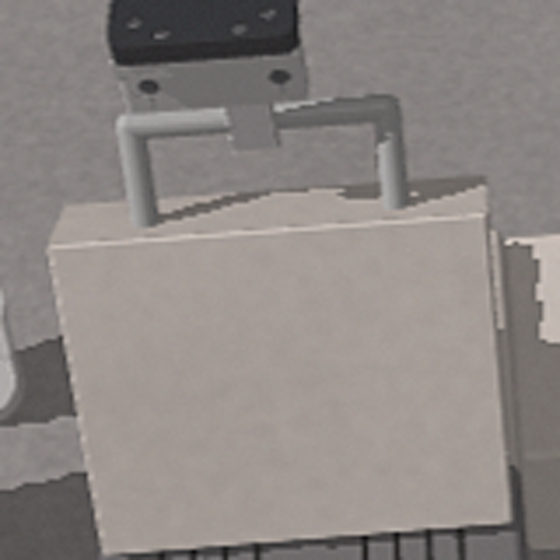

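View pics/wrist10.png

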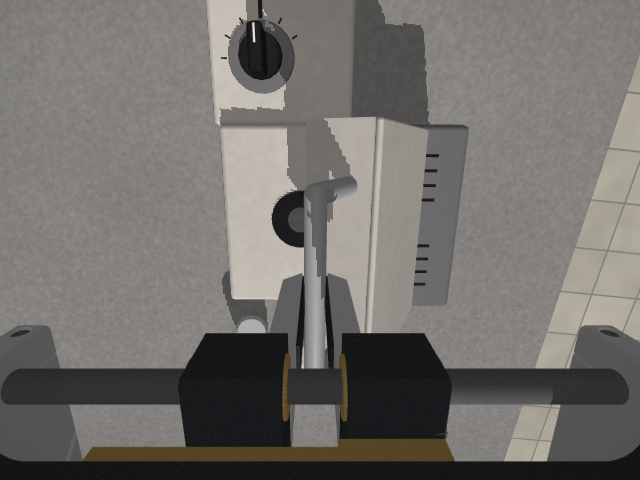

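```bash
python3 - <<'E'
from fit import *
Vs,Ks,_=cam("scene");Vw,Kw,_=cam("wrist")
HS=[((-200,-55,30),(128,125)),((-200,55,30),(390,106)),((-155,-95,50),(50,247)),((-155,95,50),(488,214)),((0,-95,50),(103,556)),((0,95,50),(511,523)),((-155,-95,0),(67,207)),((-155,95,0),(487,180))]
oS=(Vs,Ks,[(a,f0(b,130,135)) for a,b in HS],'s');oW=(Vw,Kw,[((-200,55,30),(317,188)),((-155,95,50),(380,118))],'w')
for o in ([oS],[oW],[oS,oW]):
    v,res=fit(o); print(v.round(4)); 
print(res[16:].round(1)); s=observe();g=s["position"]-toolR(s).as_matrix()[:,0]*.011
print("bar",hood(v[:4],v[4],[(-200,0,30)]),"grasp",g)
E
```

```text
[ 0.5822 -0.1332 -0.0032  0.099   1.0866  0.1345  0.3166 -0.0598  0.53  ]
[ 0.5812 -0.1334 -0.0064  0.099   1.1019  0.1155 -0.1307 -0.3829 -0.0184]
[ 0.5819 -0.1331 -0.0049  0.098   1.0928  0.2198  0.1866 -0.2218 -0.1114]
[[ 1.   0.5]
 [-1.1  0.8]
 [-0.7  0.2]
 [-0.4  0.3]
 [ 0.   0.6]
 [ 0.4  0.6]
 [-0.3 -0.1]
 [-0.6 -1.1]
 [-2.9  4.9]
 [ 1.4 -1.7]]
bar [[ 0.60644943 -0.13067714  0.29850908]] grasp [ 0.60705516 -0.13136167  0.3116611 ]
```

Call:
send_rows(series=[{"linear": [0,0,0],"rot": [0,0,0],"jaw": 1},{"linear": [0.57,-1.51,0],"rot": [0,0,0],"jaw": 1},{"linear": [0.69,-1.46,0],"rot": [0,0,0],"jaw": 1},{"linear": [0.7,-1.24,0],"rot": [0,0,0],"jaw": 1},{"linear": [0,0,0],"rot": [0,0,0],"jaw": 1}])

```text
t: 12.52
position: [0.5647, -0.1351, 0.2805]
tool_rot: [-151.4, 89.9, 124.6]
contact_force: [-1.3, 0.1, 1.1]
finger_gap: 0.121
```

Call:
send_rows(series=[{"linear": [0,0,0],"rot": [0,0,0],"jaw": 1},{"linear": [0,0,0],"rot": [0,0,0],"jaw": 1},{"linear": [0,0,0],"rot": [0,0,0],"jaw": 1}])

```text
t: 12.9
position: [0.5655, -0.1351, 0.281]
tool_rot: [-166.4, 90.0, 109.6]
contact_force: [-4.3, 4.2, 5.4]
finger_gap: 0.116
```

```bash
python3 st.py; python3 - <<'E'
from h import *
import cv2
for n in ("scene","wrist"):
    V,K,p=cam(n);cv2.imwrite(f"pics/{n}11.png",p[:,:,::-1])
b=cv2.imread("pics/scene11.png")[135:295,130:290];cv2.imwrite("pics/scene11c.png",cv2.resize(b,None,fx=3.5,fy=3.5,interpolation=cv2.INTER_CUBIC))
E
```

```text
t 12.9 pos [ 0.5655 -0.1351  0.281 ] F [-4.3  4.2  5.4] gap 0.116 theta 0.886 r 0.2094 q [-24.  20.  45.  95. -15.  71.  30.]
heading err [ 0.005 -0.001  0.   ]
```

View pics/scene11c.png

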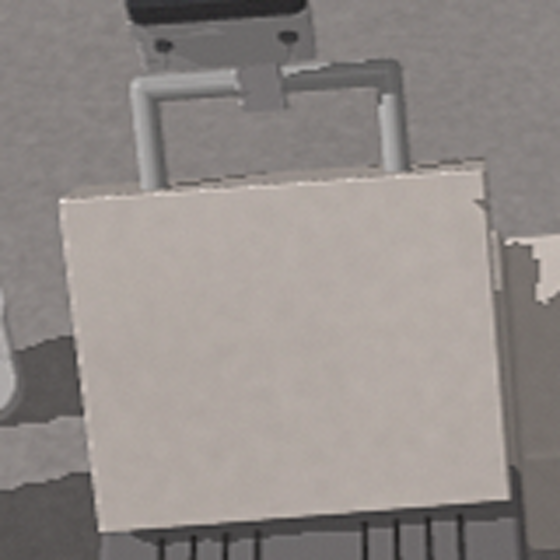

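View pics/wrist11.png

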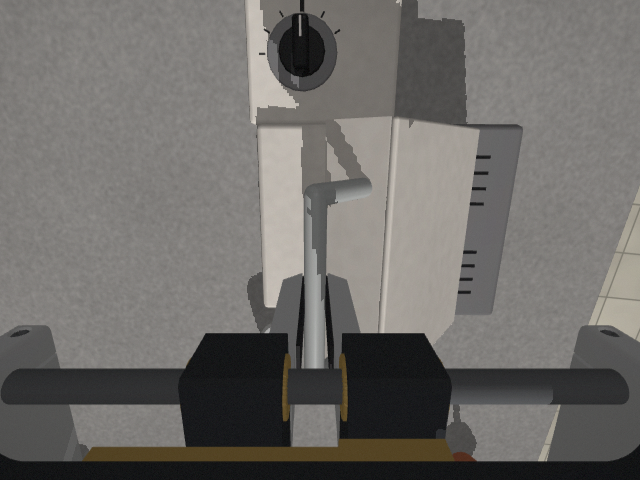

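View pics/scene11.png

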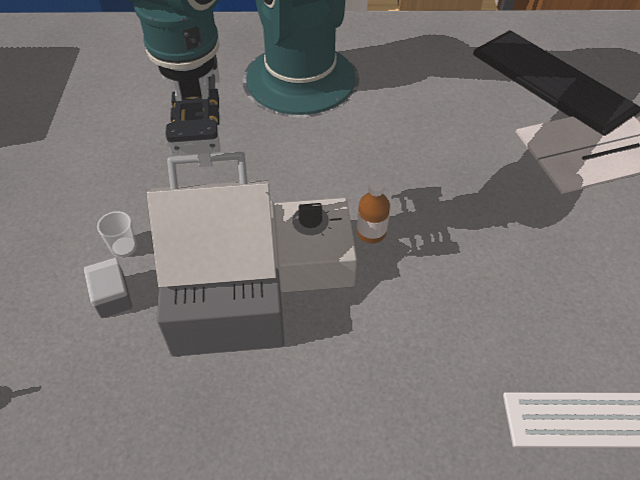

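Bar ends at (143,88),(392,74) in the crop, hood front edge (62,200)–(484,170), rear edge (99,530)–(509,497); knob stripe still at the index, bystanders unmoved. Fitting the angle:

```bash
python3 - <<'E'
from fit import *
Vs,Ks,_=cam("scene");Vw,Kw,_=cam("wrist")
HS=[((-200,-55,30),(143,88)),((-200,55,30),(392,74)),((-155,-95,50),(62,200)),((-155,95,50),(484,170)),((0,-95,50),(99,530)),((0,95,50),(509,497))]
oS=(Vs,Ks,[(a,f0(b,130,135)) for a,b in HS],'s');oW=(Vw,Kw,[((-200,55,30),(317,188)),((-155,95,50),(395,116))],'w')
for o in ([oS],[oW],[oS,oW]):
    v,res=fit(o); print(v.round(4)); 
E
python3 st.py
```

```text
[ 0.582  -0.1335 -0.0036  0.0983  0.8407  0.06    0.2394 -0.0752  0.4459]
[ 0.5816 -0.1329 -0.0061  0.0986  0.8695  0.3086  0.0352 -0.606  -0.0685]
[ 0.5821 -0.1328 -0.0046  0.0966  0.862   0.3492  0.2732 -0.4409 -0.202 ]
t 13.4 pos [ 0.5655 -0.1351  0.281 ] F [-3.6  4.4  4.7] gap 0.119 theta 0.886 r 0.2094 q [-24.  20.  45.  95. -15.  71.  30.]
heading err [ 0.005 -0.001  0.   ]
```

```bash
python3 - <<'E'
from workcell import hand_in
print(hand_in())
E
```

```text
the job is handed in; nothing more can be done
None
```

The job is handed in at about 13.5 s of the 61 s allowed. The filter knob is at the index, and the arm is still gripping the bar and holding the hood just below its balance point.

- **Knob:** I turned it clockwise by about 0.7 rad. After I let go, the wrist picture showed the stripe parallel to the index line and in line with it, within a pixel of the camera image. It was still there in the last picture.
- **Hood:** I raised it by the bar to about 1.09 rad, kept it there for well over 0.2 s, and eased it back. It never came near the 1.4 limit.
- **Hold angle:** The last readings were 0.84 rad from the scene camera, 0.87 from the wrist camera and 0.89 from the gripper's position. All three lie within 0.76–0.94, about 4–7 degrees short of the balance point.
- **Forces:** They were up to about 20 N during the raise and are under 10 N while holding.
- **Bystanders:** The beaker, bottle and tip box look unmoved in the last scene picture.

**Disagreements:**
- The fitted bar height is lower than the gripper's grasp point. I put this down to the bar sliding a few mm (estimates ran from about 3 to 9) towards the fingertips during the raise, plus a 3–6 mm low bias in the fitted height. It stayed firmly pinched: the jaw opening is about 11 mm on the 12 mm bar.
- The wrist camera's bar point fitted the model 4–5 pixels off.

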